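# Open a delivered carton and lay its contents bare

## Robot

A 6-joint arm with a two-finger parallel gripper is mounted at the origin on a cart in front of the work surface, level with it; the furniture and walls round the work are solid. World frame = base frame: x ahead of the robot, y to its left, z up, the work surface at z = 0. Lengths are in m, angles in degrees, forces in N, time in s.
With the tool pointing down it reaches from about 0.3 to 0.75 m from the base axis. Payload 8.5 kg.
Tool frame: the origin (TCP) lies at the very end of the fingers, on their centre line; the grasp point (between the pads) lies 19 mm behind it; z points along the fingers, y is the line along which they close (so a half turn about z gives the same grasp; the last joint's range is limited). The gripper opens to 85 mm and grips with 20 to 120 N. Pads are 22 mm wide; open, the fingers measure 114 mm over their backs; the gripper's body (76 mm by 85 mm) begins 54 mm behind the grasp point. The pads swing forward as they close: fully open they stand 13 mm farther back than shut.
Start: joints at [64.784, 21.807, 74.336, -0, 83.858, -12.336], TCP at [0.123, 0.536, 0.194] pointing down, gripper open.
Joint ranges: [-178.18, 178.18], [-50.72, 133.34], [12.68, 142.11], [-81.47, 261.47], [9.98, 163.14], [-165.26, 165.26]. Speed limits (degrees/s): [136.94, 136.94, 180, 180, 180, 180].

## Interface

Orientations are given as a 3x3 rotation matrix whose columns are the frame's x, y, z axes.
In Python, from rig import env gives the robot as it stands.
- The arm moves only by the tool move_arm, never from a script. Its argument "plan" is a list of rows, each a list of 7 numbers: the turn, a rotation vector about the tool's x, y, z in degrees, then the shift along the tool's x, y, z in cm, then the gripper command: -1 is shut, 1 is fully open, values between are in proportion. In form: [[ax, ay, az, tx, ty, tz, jaw], ...]. A call has 1 to 5 rows; each row is the pose to reach, as a shift and turn from the pose commanded when the call began, along the tool's axes at that moment; what a row does not reach only later rows make up. A row lasts 1/10 s, in which the tool goes at most 50 mm and 8.59 degrees, less where a joint would pass 70% of its speed; a pose out of reach is approached as far as the arm can. A call with a gripper value outside its range is refused whole. The fingers move at their own pace and stop on an object; "squeeze" is the grip in N (left out, the last holds). Time passes only in rows, so rows that repeat a pose let the fingers close. It gives the time, the measured TCP pose, the force, the opening and the grip force at its end, in the units of the state.
- env.observe(): the state, without advancing time (a new reading comes with each control period).
- env.get_image(name): name is "scene" or "side" or "wrist"; returns a dict with "color" (480x640x3 uint8, red, green, blue), "fov_y" (degrees; the focal length in pixels is half the picture's height over the tangent of half this angle, whatever the lens; pixels are square), "cx", "cy" (the principal point, pixels), "distortion" ([k1, k2, p1, p2, k3] as OpenCV has them; the pictures are not rectified), "R" (3x3) and "t" (3): a world point X has camera coordinates R X + t. Camera axes: x right, y down, z forward; pixel columns grow to the right and rows downward; lengths in m; the calibration is good to about 2 mm. A picture is of the moment at which its call begins. There is no depth.
- env.close_job(): hands the job in; it is judged then, once.
Trained networks look in a picture, given as the dict that the camera call returned (one of the last four; its "shot" number tells which), for a name from the list of things; names that differ only in an ending like _2 or _b are one class to them, and where a whole thing is asked for, a point or a joint stands for the part that bears it (a point fixed in the world has none). Each returns a list of dicts, best first, with "conf" (0 to 1); they miss things now and then, are a little off and sometimes report something else, mostly with a low value. They report only what shows in the picture. A call takes as long as a camera call. They do not tell look-alikes from the thing itself.
- env.outline_of(target, picture): "mask" (480x640 bool, what is visible of it) and "bbox" ([centre column, centre row, width, height] in pixels, round what is visible of it).
- env.tip_of(target, picture): "pixel" ([column, row] in pixels: a listed point, or the origin of a listed thing).
The state is a dict: "time_s": time; "q": joint angles; "qvel": joint speeds; "joint_efforts": joint torques, N m; "position": TCP position; "tool_rot": TCP orientation; "ft_force": force on the tool from outside, world axes, zero at the start; "wrist_torque": the same for the moment, N m; "grip_width": finger opening in m; "gripper_force": force on a finger pad.
Only numpy, scipy, OpenCV 4.12 (cv2) and the standard library are available. Lean on these libraries where they do the work, as an engineer would, in place of code of your own. Each camera call takes 0.05 s, during which the arm holds its last target. There are 200 camera calls.

## Task

Open the brown carton on the desk so that the multimeter inside lies bare: first fold both long flaps fully back, until they lie out level or nearly so, and only then lift the two short flaps and fold them back the same way. Work gently: leave the carton standing where it is without shoving it along, do not lean on or shift the meter, and leave the other things on the desk alone.

Things in the scene. Friction and masses are not known exactly. Their poses are not given: they have to be found in the camera images.
- carton: brown cardboard carton standing loose on the desk, about 1.1 kg, four hinged top flaps of 4 mm board. Outside 150 mm along its x, 200 along its y, walls 100 mm high, 4 thick. Origin: centre of its underside, z up; at yaw 0 its -x side faces the robot. The long flaps start half raised, a slot between their edges; the short ones lie nearly closed under them, 80 mm between their edges.
- multimeter: grey and black pocket multimeter lying face up, loose in a foam recess in the carton, 127x69x40 mm; its long side runs along the carton's y. Origin: centre of its underside, 16 mm above the carton's; its top is 56 mm above the desk, 44 mm under the rim. Nothing else lies between it and the flaps.
- long_near (a joint): long flap on the carton's -x side: hinge angle, rad. Crease along the carton's y through [-0.075, 0, 0.107] m in the carton's frame; flap 194 mm along the crease, 70 mm from crease to free edge. 0: flat shut, edge toward the middle; 1.57: upright; 3.14: folded out level; 3.3: stop. Stiff crease (0.02 N m), stays where it is left.
- long_far (a joint): long flap on the carton's +x side: hinge angle, rad. Crease along the carton's y through [0.075, 0, 0.107] m in the carton's frame; flap 194 mm along the crease, 70 mm from crease to free edge. 0: flat shut, edge toward the middle; 1.57: upright; 3.14: folded out level; 3.3: stop. Stiff crease (0.02 N m), stays where it is left.
- short_left (a joint): short flap on the carton's +y side: hinge angle, rad. Crease along the carton's x through [0, 0.1, 0.102] m in the carton's frame; flap 140 mm along the crease, 60 mm from crease to free edge. 0: flat shut, edge toward the middle; 1.57: upright; 3.14: folded out level; 3.3: stop. Stiff crease (0.02 N m), stays where it is left.
- short_right (a joint): short flap on the carton's -y side: hinge angle, rad. Crease along the carton's x through [0, -0.1, 0.102] m in the carton's frame; flap 140 mm along the crease, 60 mm from crease to free edge. 0: flat shut, edge toward the middle; 1.57: upright; 3.14: folded out level; 3.3: stop. Stiff crease (0.02 N m), stays where it is left.
- snips: blue-handled side cutters, 122 mm long, lying on the desk beside the work; a bystander. Origin: centre of its underside.
- desolder_pump: blue desoldering pump, 200 mm long, lying on the desk beside the work; a bystander. Origin: centre of its underside.
- driver_blue: blue screwdriver, 150 mm long, lying on the desk beside the work; a bystander. Origin: centre of its underside.
- kraft_pad: brown notepad, 135x89x11 mm, lying on the desk beside the work; a bystander. Origin: centre of its underside.
- board_2: green circuit board, 62x45 mm, lying on the desk beside the work; a bystander. Origin: centre of its underside.
- marker: black and white marker pen, 135 mm long, lying on the desk beside the work; a bystander. Origin: centre of its underside.
Not all that is in view belongs to the job. There is more than one size of the multimeter; the job needs the larger.

How it is judged:
By the outcome, as a careful person would: the job done as asked, in the order asked, and still so for the second after the job is handed in, with the robot touching nothing.
It also fails if it takes over 64 s, if anything falls off the work surface, if the arm or the gripper's body presses on something with over 40 N, if the wrist force passes 120 N, or if a joint passes its speed limit or range.

## Working session

There is one attempt and no reset: what is moved stays moved. The work goes in short steps, Python scripts to look and compute and a tool call to move; the robot and the scene stay as the last step left them, time stands still between calls to the robot, and variables do not carry over. Pictures are saved under pics/ and viewed, at most 10 in all, crops included, and the job is handed in when it is done.

Besides the shell and the picture viewer there is one more tool, called as name(argument=value, ...), one argument or row to a line, values as JSON. move_arm: Moves the arm, as the interface text tells. Its arguments: {"type":"object","properties":{"plan":{"type":"array"},"squeeze":{"type":"number"}},"required":["plan"]}

```bash
ls; mkdir -p pics; python3 - <<'E'
from rig import env
import cv2,numpy as np,json
s=env.observe();print(s['time_s'],s['position'],s['tool_rot'],s['grip_width'])
ims={}
for n in ['scene','side']:
    p=env.get_image(n);ims[n]=p['color']
    print(n,p['fov_y'],p['cx'],p['cy'],p['distortion'],np.round(p['R'],4).tolist(),p['t'])
    for t in ['carton','multimeter','long_near','short_left']:
        print(t,[(np.round(d['bbox']).tolist(),round(d['conf'],2)) for d in env.outline_of(t,p)][:4],[(np.round(d['pixel']).tolist(),round(d['conf'],2)) for d in env.tip_of(t,p)][:3])
    cv2.imwrite(f'pics/{n}0.png',p['color'][:,:,::-1])
E
```

```text
pics
0.0 [0.12245472 0.53583975 0.19289201] [[-9.74845433e-01  2.22881130e-01 -6.19351932e-04]
 [ 2.22881790e-01  9.74844521e-01 -1.36674245e-03]
 [ 2.99150735e-04 -1.47040490e-03 -9.99998874e-01]] 0.08503151778442239
scene 42.63433420808103 311.2575051507178 248.28537543066497 [-0.08147374  0.          0.          0.          0.        ] [[-0.882, -0.4711, 0.0149], [-0.2237, 0.3906, -0.893], [0.4148, -0.7909, -0.4498]] [0.48242343 0.19709407 1.441221  ]
carton [([309.0, 255.0, 96.0, 91.0], 0.75)] [([305.0, 274.0], 0.71)]
multimeter [] [([378.0, 261.0], 0.51)]Traceback (most recent call last):
  File "<stdin>", line 9, in <module>
ValueError: it knows: board, carton, desolder_pump, driver_blue, kraft_pad, marker, multimeter, snips
```

```bash
python3 - <<'E'
from rig import env
import cv2,numpy as np,json
for n in ['scene','side']:
    p=env.get_image(n)
    if n=='side':print(n,p['fov_y'],p['cx'],p['cy'],p['distortion'],np.round(p['R'],4).tolist(),p['t'])
    for t in ['carton','multimeter','snips','desolder_pump','driver_blue','kraft_pad','board','marker']:
      try: print(t,[(np.round(d['bbox']).tolist(),round(d['conf'],2)) for d in env.outline_of(t,p)][:4],[(np.round(d['pixel']).tolist(),round(d['conf'],2)) for d in env.tip_of(t,p)][:3])
      except ValueError as e: print(t,e)
    cv2.imwrite(f'pics/{n}0.png',p['color'][:,:,::-1])
E
```

```text
carton [([310.0, 257.0, 93.0, 88.0], 0.71), ([323.0, 239.0, 64.0, 51.0], 0.49)] [([305.0, 275.0], 0.55)]
multimeter [([369.0, 257.0, 8.0, 14.0], 0.57)] [([381.0, 261.0], 0.49)]
snips [([309.0, 255.0, 96.0, 94.0], 0.49)] []
desolder_pump [([363.0, 236.0, 16.0, 5.0], 0.48), ([324.0, 239.0, 62.0, 52.0], 0.18)] [([350.0, 238.0], 0.67)]
driver_blue [([229.0, 317.0, 37.0, 9.0], 0.79)] [([213.0, 324.0], 0.7)]
kraft_pad [([267.0, 354.0, 70.0, 38.0], 0.9)] []
board [([209.0, 342.0, 26.0, 20.0], 0.61)] [([206.0, 345.0], 0.8)]
marker [([312.0, 335.0, 39.0, 33.0], 0.68)] []
side 45.875501623355724 323.0108060526567 237.04476635682218 [-0.10520936  0.          0.          0.          0.        ] [[0.9798, -0.1996, 0.0128], [-0.1143, -0.6114, -0.783], [0.1641, 0.7657, -0.6219]] [-0.50051057  0.16321946  1.10596724]
carton [([348.0, 255.0, 80.0, 126.0], 0.63)] [([343.0, 284.0], 0.7)]
multimeter [([297.0, 357.0, 53.0, 37.0], 0.96), ([345.0, 252.0, 30.0, 3.0], 0.78)] [([294.0, 360.0], 0.91)]
snips [([292.0, 407.0, 39.0, 56.0], 0.59)] [([296.0, 409.0], 0.69)]
desolder_pump [([382.0, 385.0, 107.0, 24.0], 0.72)] [([387.0, 391.0], 0.91)]
driver_blue [([344.0, 201.0, 25.0, 14.0], 0.63)] [([348.0, 200.0], 0.55)]
kraft_pad [([275.0, 191.0, 58.0, 30.0], 0.55)] [([276.0, 189.0], 0.85)]
board [([330.0, 184.0, 22.0, 12.0], 0.51)] [([330.0, 185.0], 0.46)]
marker [([263.0, 219.0, 58.0, 12.0], 0.63)] [([262.0, 220.0], 0.66)]
```

View pics/scene0.png

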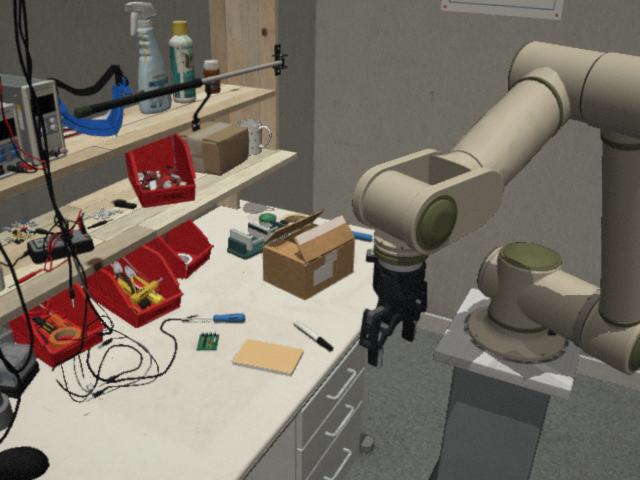

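View pics/side0.png

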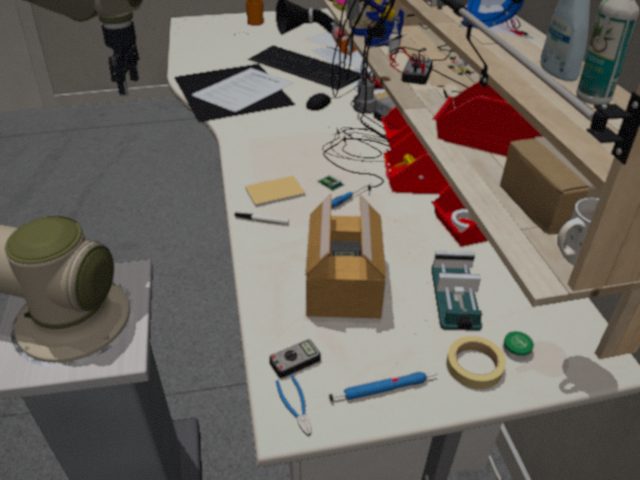

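The scene and side pictures show the half-open carton on the desk (scene about 310,255; side about 345,255). A closed brown box stands on the shelf (side 545,185), but it isn't on the desk and has no raised flaps. The meter at side (295,357) lies bare on the desk, so it is the look-alike; the target meter is inside the carton. I'll enlarge the carton to confirm and measure it.

```bash
python3 - <<'E'
import cv2,numpy as np
a=cv2.imread('pics/scene0.png')[200:305,255:365]
b=cv2.imread('pics/side0.png')[185:325,295:395]
a=cv2.resize(a,None,fx=4,fy=4,interpolation=cv2.INTER_CUBIC)
b=cv2.resize(b,None,fx=3.5,fy=4,interpolation=cv2.INTER_CUBIC)
o=np.zeros((600,800,3),np.uint8);o[:420,:440]=a;o[:560,445:795]=b
cv2.imwrite('pics/crop1.png',o)
E
```

```text
(no output)
```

View pics/crop1.png

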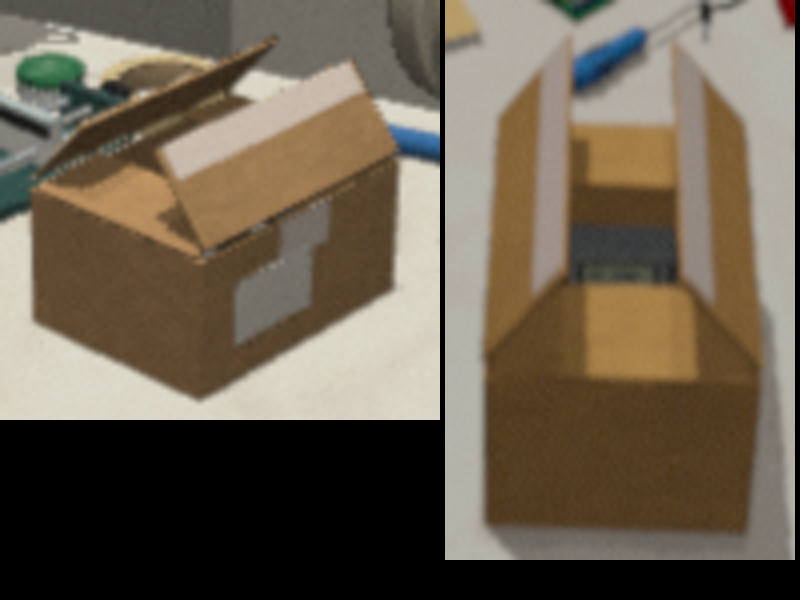

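The crop shows the open carton with the grey and black meter visible through its slot (side about 345,250), so this is the right one. Now I'll fit its pose and flap angles.

```bash
cat > h.py <<'E'
import numpy as np,cv2
from scipy.optimize import least_squares
def K(p):
    f=240/np.tan(np.radians(p['fov_y']/2));return np.array([[f,0,p['cx']],[0,f,p['cy']],[0,0,1]])
def proj(p,X):
    return cv2.projectPoints(np.asarray(X,float),cv2.Rodrigues(np.array(p['R']))[0],np.array(p['t'],float),K(p),np.array(p['distortion'],float))[0][:,0]
def W(P,x,y,yaw):
    c,s=np.cos(yaw),np.sin(yaw);P=np.asarray(P,float)
    return P@np.array([[c,s,0],[-s,c,0],[0,0,1]])+[x,y,0]
def flap(n,a,u,r=None):
    if n=='ln': r=r or .07;return [-.075+r*np.cos(a),u,.107+r*np.sin(a)]
    if n=='lf': r=r or .07;return [.075-r*np.cos(a),u,.107+r*np.sin(a)]
    if n=='sl': r=r or .06;return [u,.1-r*np.cos(a),.102+r*np.sin(a)]
    if n=='sr': r=r or .06;return [u,-.1+r*np.cos(a),.102+r*np.sin(a)]
E
python3 - <<'E'
from rig import env
from h import *
ps,pd=env.get_image('scene'),env.get_image('side')
def model(v):
    x,y,w,a,b,e=v
    S=[[-.075,.1,0],[.075,.1,0],[-.075,-.1,0],[.075,.1,.102],[-.075,.1,.102],flap('ln',a,.097),flap('ln',a,-.097)]
    D=[[-.075,-.1,0],[.075,-.1,0],flap('ln',a,-.097),flap('ln',a,.097),flap('lf',b,-.097),flap('lf',b,.097),flap('sr',e,0)]
    return proj(ps,W(S,x,y,w)),proj(pd,W(D,x,y,w))
So=np.array([[305,299.5],[263.3,280],[353,272],[263.3,247],[305.8,263.8],[295,238],[342.5,215.5]])
Do=np.array([[307,315.8],[381.3,317.5],[329.9,253.8],[331.3,194.5],[371.3,260.8],[359.9,196.3],[349,256]])
def f(v):
    s,d=model(v);d=d.copy();
    r=(d-Do);r[-1,0]=0
    return np.r_[(s-So).ravel(),r.ravel()]
best=min((least_squares(f,[.5,0,0,a,b,.2],loss='soft_l1') for a in(.7,1.2) for b in (.7,1.2)),key=lambda r:r.cost)
v=best.x;print(np.round(v[:2],4),np.degrees(v[2:]),best.cost);print(np.round(best.fun.reshape(-1,2),1).tolist())
print('cams',-np.array(ps['R']).T@ps['t'],-np.array(pd['R']).T@pd['t'])
def ray(p,px,z):
    n=cv2.undistortPoints(np.array([[px]],float),K(p),np.array(p['distortion']))[0,0]
    R=np.array(p['R']);c=-R.T@p['t'];d=R.T@[*n,1];return np.round(c+d*(z-c[2])/d[2],3)
for n,px in dict(marker0=(236,215),marker1=(288,222),pad=(276,189),meter=(294,360),vise1=(437,255),vise2=(480,325),viseL=(440,325),red=(440,200),drv=(348,200)).items(): print(n,ray(pd,px,0.01))
print('shelf', [ray(pd,q,.3) for q in((460,215),(530,300))])
E
```

```text
[0.5546 0.0017] [-12.14516358  51.0939106   50.81810238   9.29212515] 19.75071718444957
[[0.4, -0.0], [-0.4, -0.1], [-0.3, -0.9], [-1.2, -1.2], [0.0, 0.2], [-1.7, -1.4], [-0.9, -2.2], [-1.0, 1.9], [0.4, 1.4], [0.0, 1.1], [-1.2, -0.2], [-7.1, -5.3], [-0.0, -1.4], [0.0, 0.0]]
cams [-0.12830461  1.2901694   0.81712746] [ 0.32751064 -0.84694523  0.82203134]
marker0 [0.352 0.276 0.01 ]
marker1 [0.471 0.225 0.01 ]
pad [0.462 0.37  0.01 ]
meter [ 0.418 -0.189  0.01 ]
vise1 [0.779 0.043 0.01 ]
vise2 [ 0.788 -0.174  0.01 ]
viseL [ 0.711 -0.158  0.01 ]
red [0.863 0.246 0.01 ]
drv [0.633 0.288 0.01 ]
shelf [array([ 0.689, -0.189,  0.3  ]), array([ 0.708, -0.386,  0.3  ])]
```

```bash
python3 - <<'E'
from rig import env
from h import *
ps,pd=env.get_image('scene'),env.get_image('side')
def ray(p,px):
    n=cv2.undistortPoints(np.array([[px]],float),K(p),np.array(p['distortion']))[0,0]
    R=np.array(p['R']);return -R.T@p['t'],R.T@[*n,1]
def tri(a,b):
    c1,d1=ray(ps,a);c2,d2=ray(pd,b)
    s=np.linalg.lstsq(np.c_[d1,-d2],c2-c1,rcond=None)[0];P,Q=c1+d1*s[0],c2+d2*s[1];return np.round((P+Q)/2,3),round(np.linalg.norm(P-Q),3)
print('shelf corner',tri((297,153),(530,300)))
print('post/rod end',tri((278,65),(600,130)))
v=(.5546,.0017,np.radians(-12.145))
print('TCP in carton axes',W(np.array([[.12245,.53584,0]])-[v[0],v[1],0],0,0,-v[2]))
E
```

```text
shelf corner (array([ 0.768, -0.315,  0.221]), np.float64(0.003))
post/rod end (array([ 0.816, -0.284,  0.491]), np.float64(0.002))
TCP in carton axes [[-0.53485357  0.43126654  0.        ]]
```

move_arm(
  plan=[
    [0,0,0,-3.6,-2.8,-0.5,-1],
    [0,0,0,-7.2,-5.6,-1,-1],
    [0,0,0,-10.8,-8.4,-1,-1],
    [0,0,0,-14.4,-11.2,-1,-1],
    [0,0,0,-18,-14,-1,-1],
  ],
  squeeze=20,
)

```text
time_s: 2.7
position: [0.2676, 0.3581, 0.2037]
tool_rot: [[-0.975, 0.223, 0.001], [0.223, 0.975, 0.0], [-0.0, 0.0, -1.0]]
ft_force: [1.7, 1.4, -0.5]
grip_width: 0.0125
gripper_force: 0.0
```

move_arm(
  plan=[
    [0,0,0,-3.6,-2.8,0,-1],
    [0,0,0,-7.2,-5.6,0,-1],
    [0,0,0,-10.8,-8.4,0,-1],
    [0,0,0,-14.4,-11.2,0,-1],
    [0,0,0,-18,-14,0,-1],
  ],
)

```text
time_s: 3.2
position: [0.4121, 0.1813, 0.2038]
tool_rot: [[-0.975, 0.223, 0.001], [0.223, 0.975, 0.0], [-0.001, 0.0, -1.0]]
ft_force: [1.1, 1.5, -0.6]
grip_width: 0.0004
gripper_force: 0.0
```

move_arm(
  plan=[
    [0,0,0,-3.6,-2.8,0,-1],
    [0,0,0,-7.2,-5.6,0,-1],
    [0,0,0,-10.8,-8.4,0,-1],
    [0,0,0,-14.4,-11.2,0,-1],
    [0,0,0,-18,-14.4,0,-1],
  ],
)

```text
time_s: 3.7
position: [0.5555, 0.0009, 0.2036]
tool_rot: [[-0.975, 0.223, 0.0], [0.223, 0.975, 0.0], [-0.0, 0.0, -1.0]]
ft_force: [0.2, 0.0, -0.1]
grip_width: -0.0
gripper_force: 0.0
```

```bash
python3 - <<'E'
from rig import env
import cv2,numpy as np
a=env.get_image('wrist')['color'];b=env.get_image('side')['color'][130:330,270:430]
o=np.zeros((480,800,3),np.uint8);o[:360,:480]=cv2.resize(a,(480,360));o[:400,480:]=cv2.resize(b,(320,400))
cv2.imwrite('pics/c2.png',o[:,:,::-1])
E
```

```text
(no output)
```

View pics/c2.png

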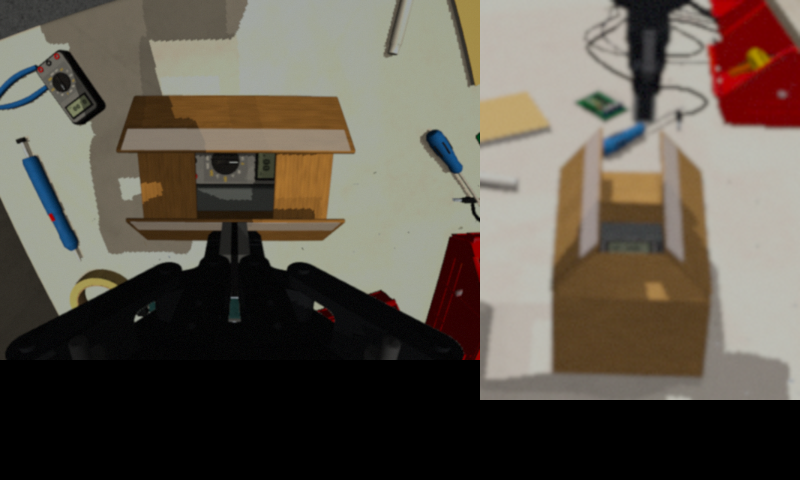

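move_arm(
  plan=[
    [0,0,0,0,0,3.2,-1],
    [0,0,0,0,0,6.4,-1],
    [0,0,0,2,0,6.4,-1],
    [0,0,0,4,0,6.4,-1],
    [0,0,0,6,0,6.4,-1],
  ],
)

```text
time_s: 4.3
position: [0.495, 0.0163, 0.1393]
tool_rot: [[-0.975, 0.223, -0.001], [0.223, 0.975, 0.0], [0.001, 0.0, -1.0]]
ft_force: [-0.2, -0.3, -1.0]
grip_width: -0.0004
gripper_force: 0.0
```

move_arm(
  plan=[
    [0,0,0,1.5,0,0,-1],
    [0,0,0,2.6,0,0,-1],
    [0,0,0,3.7,0,0.4,-1],
    [0,0,0,4.6,0,1.2,-1],
    [0,0,0,5.3,0,2.0,-1],
  ],
)

```text
time_s: 4.8
position: [0.4439, 0.0279, 0.1194]
tool_rot: [[-0.975, 0.223, 0.001], [0.223, 0.975, -0.0], [-0.001, 0.0, -1.0]]
ft_force: [1.0, -0.1, -0.8]
grip_width: 0.0001
gripper_force: 0.0
```

move_arm(
  plan=[
    [0,0,0,0.3,0,0.7,-1],
    [0,0,0,0.4,0,1.2,-1],
    [0,0,0,0.4,0,1.4,-1],
    [0,0,0,0.4,0,1.4,-1],
  ],
)

```text
time_s: 5.2
position: [0.4407, 0.0284, 0.1053]
tool_rot: [[-0.975, 0.223, -0.0], [0.223, 0.975, 0.0], [0.0, 0.0, -1.0]]
ft_force: [0.2, 0.1, -0.9]
grip_width: 0.0002
gripper_force: 0.0
```

```bash
python3 - <<'E'
from rig import env
import cv2,numpy as np
a=env.get_image('scene')['color'][190:310,240:400];b=env.get_image('side')['color'][150:330,270:430]
o=np.zeros((480,800,3),np.uint8);o[:330,:440]=cv2.resize(a,(440,330));o[:405,440:]=cv2.resize(b,(360,405))
cv2.imwrite('pics/c3.png',o[:,:,::-1])
E
```

```text
(no output)
```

View pics/c3.png

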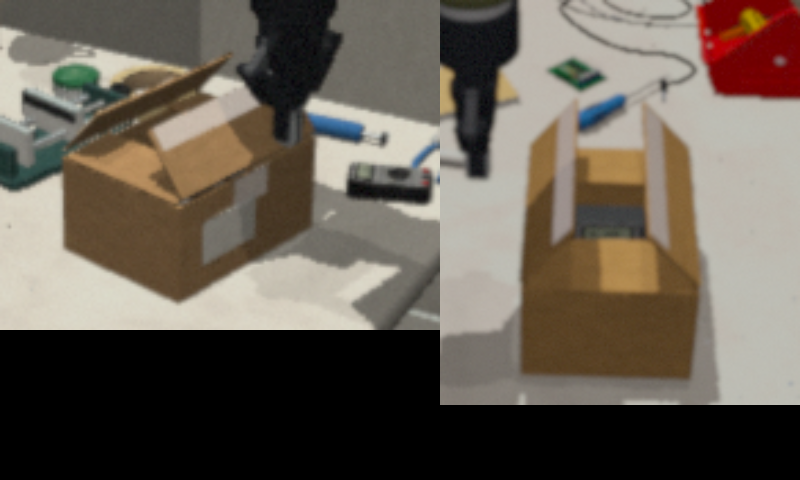

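```bash
python3 - <<'E'
from rig import env
from h import *
s=env.observe();print(s['position'],s['q'])
for n in('scene','side'):
    p=env.get_image(n);print(n,proj(p,[s['position'],[.5546,.0017,0],[.5546,.0017,.1],[0,0,0],[.48,.0177,0.1]]).round(1).tolist(),np.round(p['R'],3).tolist(),p['t'],p['fov_y'])
    cv2.imwrite(f'pics/{n}1.png',p['color'][:,:,::-1])
E
```

```text
[0.44083356 0.02840979 0.1056484 ] [-1.17380207e+01  1.65890992e+01  9.88911831e+01 -5.23582920e-04
  6.44960962e+01 -8.88539256e+01]
scene [[343.6, 254.3], [308.5, 275.4], [309.0, 242.4], [514.9, 331.5], [331.6, 251.1]] [[-0.882, -0.471, 0.015], [-0.224, 0.391, -0.893], [0.415, -0.791, -0.45]] [0.48242343 0.19709407 1.441221  ] 42.63433420808103
side [[286.6, 243.4], [343.1, 283.8], [344.9, 247.3], [72.5, 318.7], [306.8, 246.6]] [[0.98, -0.2, 0.013], [-0.114, -0.611, -0.783], [0.164, 0.766, -0.622]] [-0.50051057  0.16321946  1.10596724] 45.875501623355724
```

View pics/side1.png

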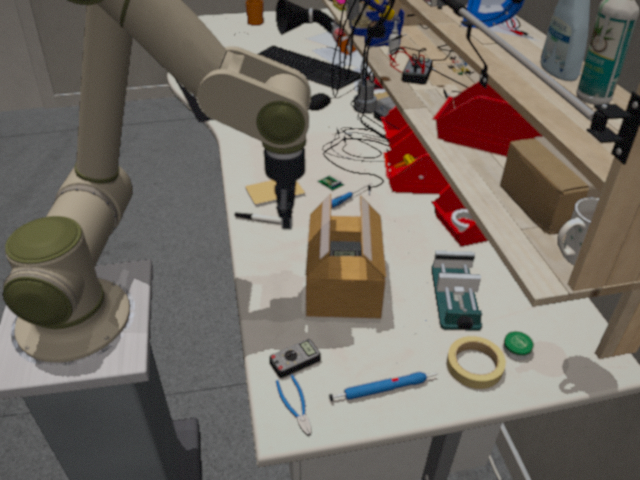

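```bash
python3 - <<'E'
from rig import env
from h import *
ps,pd=env.get_image('scene'),env.get_image('side')
def ray(p,px):
    n=cv2.undistortPoints(np.array([[px]],float),K(p),np.array(p['distortion']))[0,0]
    R=np.array(p['R']);return -R.T@p['t'],R.T@[*n,1]
def tri(a,b):
    c1,d1=ray(ps,a);c2,d2=ray(pd,b)
    s=np.linalg.lstsq(np.c_[d1,-d2],c2-c1,rcond=None)[0];P,Q=c1+d1*s[0],c2+d2*s[1];return np.round((P+Q)/2,3),round(np.linalg.norm(P-Q),3)
print(tri((344.7,242),(287,228)))
print('c2',proj(pd,[[.5555,.0009,.2036]]),'start scene',proj(ps,[[.1225,.5358,.193]]),'side',proj(pd,[[.1225,.5358,.193]]))
a=ps['color'][160:280,270:410];b=pd['color'][140:260,230:350]
for im,q,off in((a,(343.6,254.3),(270,160)),(b,(286.6,243.4),(230,140))): pass
o=np.zeros((600,800,3),np.uint8);o[:360,:420]=cv2.resize(a,(420,360),interpolation=cv2.INTER_CUBIC);o[:360,430:790]=cv2.resize(b,(360,360),interpolation=cv2.INTER_CUBIC)
o=o[:370];cv2.circle(o,(int(73.6*3),int(94.3*3)),4,(255,0,0),1);cv2.circle(o,(430+int(56.6*3),int(103.4*3)),4,(255,0,0),1)
cv2.imwrite('pics/c4.png',o[:,:,::-1])
E
```

```text
(array([0.441, 0.03 , 0.142]), np.float64(0.004))
c2 [[347.453953   205.16298043]] start scene [[389.11612113 377.12240034]] side [[132.32099432 107.48003415]]
```

View pics/c4.png

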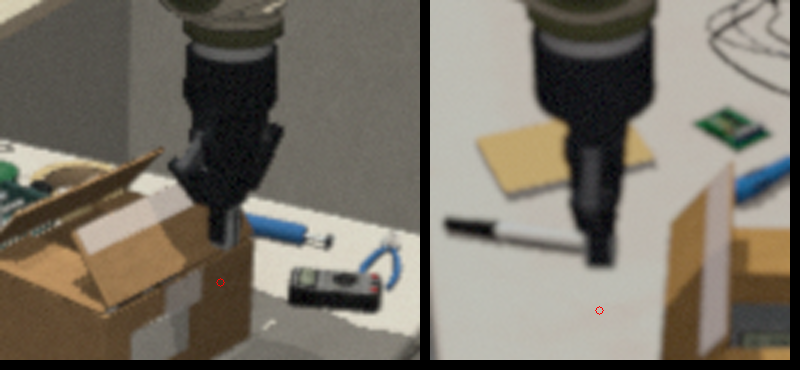

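The side picture and crop show the fingertip at (287,228). The reported TCP projects to (287,243), so the real tip sits about 36 mm higher than the reading. That is why it passed over the flap without touching it. I'll command about 36 mm lower to make up for it.

move_arm(
  plan=[
    [0,0,0,0,0,-4.8,-1],
    [0,0,0,-4,0,-4.8,-1],
    [0,0,0,-8,0,-4.8,-1],
    [0,0,0,-11.7,0,-4.8,-1],
    [0,0,0,-11.7,0,-2.5,-1],
  ],
)

```text
time_s: 6.0
position: [0.5596, 0.0009, 0.1321]
tool_rot: [[-0.975, 0.224, 0.008], [0.224, 0.975, -0.002], [-0.008, 0.0, -1.0]]
ft_force: [-0.8, 0.6, -1.2]
grip_width: 0.0002
gripper_force: 0.0
```

move_arm(
  plan=[
    [0,0,0,0,0,2.7,-1],
    [0,0,0,1.5,0,2.7,-1],
    [0,0,0,3,0,2.7,-1],
    [0,0,0,4.5,0,2.7,-1],
    [0,0,0,6,0,2.7,-1],
  ],
)

```text
time_s: 6.5
position: [0.4957, 0.0159, 0.1036]
tool_rot: [[-0.975, 0.223, 0.001], [0.223, 0.975, -0.0], [-0.001, 0.0, -1.0]]
ft_force: [0.6, -0.9, -0.7]
grip_width: 0.0001
gripper_force: 0.2
```

```bash
python3 - <<'E'
from rig import env
import cv2,numpy as np
a=env.get_image('scene')['color'][160:310,240:400];b=env.get_image('side')['color'][120:330,250:420]
o=np.zeros((500,800,3),np.uint8);o[:412,:440]=cv2.resize(a,(440,412));o[:441,440:797]=cv2.resize(b,(357,441))
cv2.imwrite('pics/c5.png',o[:,:,::-1])
E
```

```text
(no output)
```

View pics/c5.png

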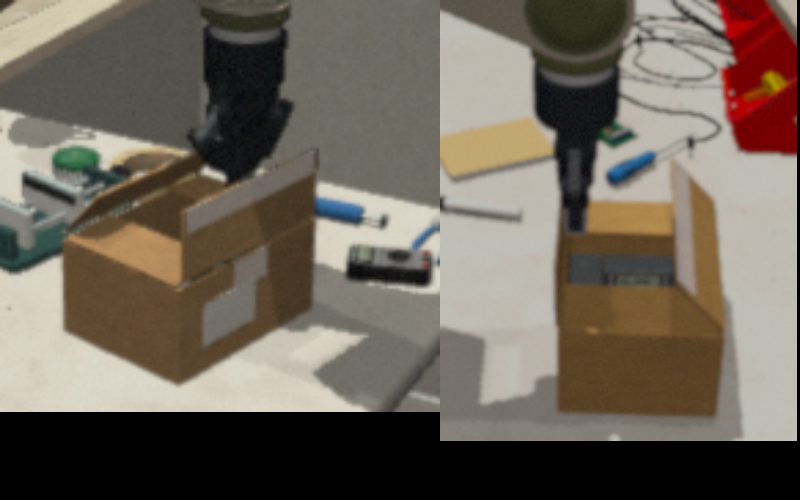

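The crop shows the near flap now upright (side crop 575,230). The carton hasn't moved. I'll carry on over the top and down.

move_arm(
  plan=[
    [0,0,0,1.5,0,0,-1],
    [0,0,0,2.6,0,0,-1],
    [0,0,0,3.7,0,0.4,-1],
    [0,0,0,4.6,0,1.2,-1],
    [0,0,0,5.3,0,2.0,-1],
  ],
)

```text
time_s: 7.1
position: [0.4443, 0.0276, 0.0834]
tool_rot: [[-0.975, 0.223, 0.001], [0.223, 0.975, -0.0], [-0.001, 0.0, -1.0]]
ft_force: [0.6, -0.9, 0.0]
grip_width: -0.0001
gripper_force: 0.1
```

move_arm(
  plan=[
    [0,0,0,0.5,0,0.7,-1],
    [0,0,0,0.7,0,1.1,-1],
    [0,0,0,0.7,0,1.4,-1],
    [0,0,0,0.7,0,1.4,-1],
  ],
)

```text
time_s: 7.5
position: [0.4377, 0.0291, 0.0692]
tool_rot: [[-0.975, 0.223, -0.0], [0.223, 0.975, 0.0], [0.0, -0.0, -1.0]]
ft_force: [0.0, 0.6, -0.1]
grip_width: 0.0004
gripper_force: 0.0
```

```bash
cat > look.py <<'E'
from rig import env
from h import *
# grey-tape / edge check: print carton bbox & tip for both cams
def look():
    for n in('scene','side'):
        p=env.get_image(n)
        print(n,[(np.round(d['bbox'],1).tolist(),round(d['conf'],2)) for d in env.outline_of('carton',p)][:2],[np.round(d['pixel'],1).tolist() for d in env.tip_of('carton',p)][:1])
    s=env.observe();print(s['time_s'],np.round(s['position'],4),np.round(s['ft_force'],1))
if __name__=='__main__': look()
E
python3 look.py
```

```text
scene [([318.9, 255.9, 117.5, 90.9], 0.95)] [[308.9, 272.8]]
side [([330.0, 253.9, 118.3, 123.5], 0.84)] [[342.3, 282.7]]
7.8 [0.4377 0.0291 0.0697] [-0.2 -0.3 -0.1]
```

move_arm(
  plan=[
    [0,0,0,0,0,-3.6,-1],
    [0,-8,0,-3,0,-4.6,-1],
    [0,-16,0,-7,0,-4.6,-1],
    [0,-24.5,0,-11,0,-3.8,-1],
    [0,-25,0,-14,0,-3.8,-1],
  ],
)

```text
time_s: 8.3
position: [0.5727, -0.0015, 0.106]
tool_rot: [[-0.883, 0.222, 0.413], [0.201, 0.975, -0.094], [-0.424, -0.0, -0.906]]
ft_force: [0.1, -0.1, 0.9]
grip_width: -0.0002
gripper_force: 0.0
```

move_arm(
  plan=[
    [0,0,0,-2.3,0,1.1,-1],
    [0,0,0,-4.1,0,1.9,-1],
    [0,0,0,-5.4,0,2.5,-1],
    [0,0,0,-7.1,0,3.7,-1],
    [0,0,0,-8.1,0,5.1,-1],
  ],
)

```text
time_s: 8.8
position: [0.6678, -0.0235, 0.096]
tool_rot: [[-0.883, 0.223, 0.413], [0.202, 0.975, -0.094], [-0.424, 0.0, -0.906]]
ft_force: [-1.1, 0.9, 1.0]
grip_width: 0.0001
gripper_force: 0.2
```

move_arm(
  plan=[
    [0,0,0,-0.6,0,1.2,-1],
    [0,0,0,-0.8,0,1.9,-1],
    [0,0,0,-0.9,0,2.2,-1],
    [0,0,0,-0.9,0,2.2,-1],
  ],
)

```text
time_s: 9.2
position: [0.6833, -0.027, 0.0791]
tool_rot: [[-0.884, 0.223, 0.411], [0.202, 0.975, -0.094], [-0.422, -0.0, -0.907]]
ft_force: [-0.9, 0.3, -0.2]
grip_width: -0.0001
gripper_force: 0.0
```

```bash
python3 look.py; python3 - <<'E'
from rig import env
import cv2,numpy as np
a=env.get_image('scene')['color'][150:310,230:400];b=env.get_image('side')['color'][120:330,250:420]
o=np.zeros((600,800,3),np.uint8);o[:414,:440]=cv2.resize(a,(440,414));o[:441,440:797]=cv2.resize(b,(357,441))
w=env.get_image('wrist')['color'];o[420:600,:240]=cv2.resize(w,(240,180))
cv2.imwrite('pics/c6.png',o[:,:,::-1])
E
```

```text
scene [([311.1, 258.1, 129.8, 85.1], 0.7), ([209.2, 342.4, 27.2, 19.9], 0.15)] [[305.0, 275.0]]
side [([346.7, 265.5, 154.4, 105.3], 0.6)] [[342.7, 282.3]]
9.5 [ 0.6835 -0.027   0.0798] [-0.1 -0.6 -0.4]
```

View pics/c6.png

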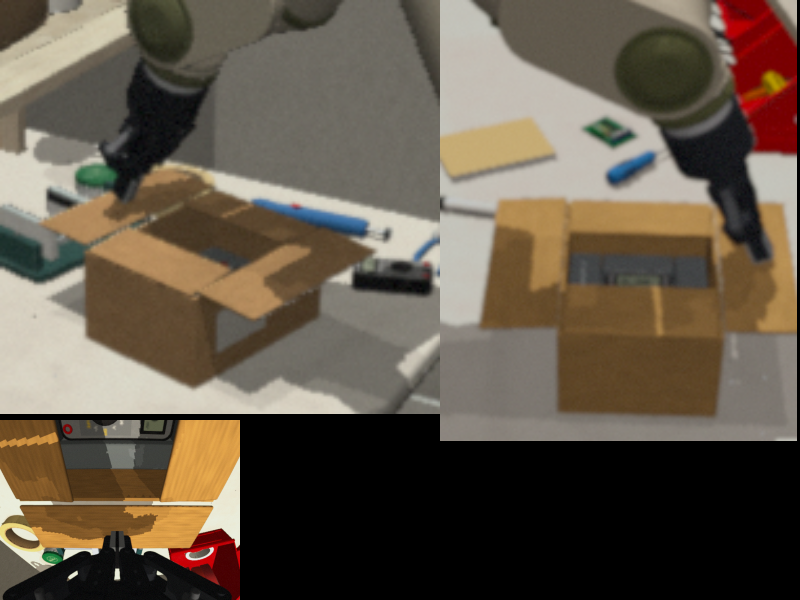

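The crop shows both long flaps folded out (near one side crop 525,265; far one 760,265) and the carton unmoved. I'll check the flap angles and the tip offset numerically.

```bash
python3 - <<'E'
from rig import env
from h import *
ps,pd=env.get_image('scene'),env.get_image('side')
def ray(p,px):
    n=cv2.undistortPoints(np.array([[px]],float),K(p),np.array(p['distortion']))[0,0]
    R=np.array(p['R']);return -R.T@p['t'],R.T@[*n,1]
def tri(a,b):
    c1,d1=ray(ps,a);c2,d2=ray(pd,b)
    s=np.linalg.lstsq(np.c_[d1,-d2],c2-c1,rcond=None)[0];P,Q=c1+d1*s[0],c2+d2*s[1];return (P+Q)/2,round(np.linalg.norm(P-Q),3)
v=(.5546,.0017,np.radians(-12.145))
P,e=tri((277.5,226.1),(403.8,242.9));s=env.observe()
print('tip',P.round(3),e,'reported',np.round(s['position'],3),'carton',W([P-[v[0],v[1],0]],0,0,-v[2]).round(3))
print('off in tool',np.array(s['tool_rot']).T@(P-s['position']))
def f(q,n,S,D):
    r=[]
    a=q[0]
    if S is not None: r.append(proj(ps,W([flap(n,a,.097),flap(n,a,-.097)],*v))-S)
    r.append(proj(pd,W([flap(n,a,-.097),flap(n,a,.097)],*v))-D)
    return np.concatenate(r).ravel()
for n,S,D in(('ln',np.array([[321.6,273.6],[374.1,247.4]]),np.array([[269,275.7],[277.1,214.3]])),('lf',None,np.array([[420,278],[411.9,216.7]]))):
    r=least_squares(f,[3.1],args=(n,S,D));print(n,np.degrees(r.x),r.fun.round(1))
E
```

```text
tip [ 0.668 -0.023  0.113] 0.003 reported [ 0.684 -0.027  0.08 ] carton [[ 0.116 -0.     0.113]]
off in tool [ 0.0008302  0.0003271 -0.0370086]
ln [183.10339646] [ 7.1 -1.3  1.1 -1.9 -0.6  1.9 -0.9  1.8]
lf [179.64568566] [3.5 0.5 0.1 0.1]
```

```bash
cat > plan.py <<'E'
import sys,numpy as np
from scipy.spatial.transform import Rotation as Ro, Slerp
v=(.5546,.0017,np.radians(-12.145)); Rc=Ro.from_euler('z',v[2]).as_matrix(); c0=np.array([v[0],v[1],0])
B=np.array([[0,1,0],[1,0,0],[0,0,-1.]])   # tool x=+carton y, y=+carton x
def pose(w):
    T,t=np.array(w[:3]),w[3]
    R=Rc@B@Ro.from_euler('y',t,degrees=True).as_matrix()
    return c0+Rc@T+.037*R[:,2],R
def rows(p,R,wps,step=.045):
    P=[(p,R)]
    for w in wps:
        q,Q=pose(w);p,R=P[-1]
        ang=np.degrees(Ro.from_matrix(R.T@Q).magnitude());n=max(1,int(np.ceil(max(ang/8.4,np.linalg.norm(q-p)/min(step,w[4] if len(w)>4 else step)))))
        sl=Slerp([0,1],Ro.from_matrix([R,Q]))
        P+=[(p+(q-p)*k/n,sl(k/n).as_matrix()) for k in range(1,n+1)]
    for i in range(0,len(P)-1,5):
        p,R=P[i];out=[]
        for q,Q in P[i+1:i+6]:
            out.append([*np.round(Ro.from_matrix(R.T@Q).as_rotvec(degrees=True),1).tolist(),*np.round(R.T@(q-p)*100,1).tolist(),-1])
        print(out)
    print('end',P[-1][0].round(4))
E
python3 - <<'E'
from rig import env
from plan import *
s=env.observe();print(s['q'])
rows(np.array(s['position']),np.array(s['tool_rot']),[(.05,0,.19,0),(0,-.02,.16,30),(0,.0066,.125,40),(0,.042,.083,40,.03),(0,.048,.125,40,.02)])
E
```

```text
[-11.9940582   30.99682964  84.37224697  -0.58734265  39.62572306
 -88.74557348]
[[1.8, 1.8, 8.0, 0.4, -0.0, -0.9, -1], [3.5, 3.6, 15.9, 0.8, -0.0, -1.8, -1], [5.3, 5.4, 23.9, 1.2, -0.0, -2.8, -1], [7.1, 7.2, 31.9, 1.6, -0.0, -3.7, -1], [8.8, 9.0, 39.9, 2.0, -0.0, -4.6, -1]]
[[1.8, 1.8, 8.0, 0.4, -0.4, -0.8, -1], [3.5, 3.6, 15.9, 0.8, -0.8, -1.6, -1], [5.3, 5.4, 23.9, 1.1, -1.3, -2.5, -1], [7.1, 7.2, 31.9, 1.5, -1.7, -3.3, -1], [8.8, 9.0, 39.9, 1.9, -2.1, -4.1, -1]]
[[1.8, 1.8, 8.0, 0.1, -0.7, -0.7, -1], [1.2, 9.3, 8.1, 0.2, -2.0, -0.1, -1], [0.7, 16.8, 8.2, 0.4, -3.2, 0.5, -1], [0.2, 24.3, 8.2, 0.6, -4.5, 1.1, -1], [-0.4, 31.7, 8.3, 0.7, -5.8, 1.6, -1]]
[[-0.0, 5.0, 0.0, 0.6, -0.0, 2.2, -1], [-0.0, 10.0, 0.0, 1.2, -0.0, 4.3, -1], [-0.0, 10.0, 0.0, 1.7, -0.0, 7.0, -1], [-0.0, 10.0, 0.0, 2.2, -0.0, 9.7, -1], [-0.0, 10.0, 0.0, 3.0, -0.0, 8.6, -1]]
[[0.0, 0.0, 0.0, 1.1, 0.0, -0.9, -1], [0.0, 0.0, 0.0, 2.1, 0.0, -1.9, -1]]
end [0.5697 0.0719 0.0967]
```

move_arm(
  plan=[
    [1.8,1.8,8.0,0.4,0,-0.9,-1],
    [3.5,3.6,15.9,0.8,0,-1.8,-1],
    [5.3,5.4,23.9,1.2,0,-2.8,-1],
    [7.1,7.2,31.9,1.6,0,-3.7,-1],
    [8.8,9.0,39.9,2.0,0,-4.6,-1],
  ],
)

```text
time_s: 10.25
position: [0.6466, -0.0183, 0.113]
tool_rot: [[-0.558, 0.803, 0.209], [0.796, 0.589, -0.138], [-0.234, 0.089, -0.968]]
ft_force: [-0.6, -0.8, 0.6]
grip_width: 0.0002
gripper_force: 0.0
```

move_arm(
  plan=[
    [1.8,1.8,8.0,0.4,-0.4,-0.8,-1],
    [3.5,3.6,15.9,0.8,-0.8,-1.6,-1],
    [5.3,5.4,23.9,1.1,-1.3,-2.5,-1],
    [7.1,7.2,31.9,1.5,-1.7,-3.3,-1],
    [8.8,9.0,39.9,1.9,-2.1,-4.1,-1],
  ],
)

```text
time_s: 10.75
position: [0.6106, -0.0102, 0.1463]
tool_rot: [[0.079, 0.997, 0.025], [0.996, -0.078, -0.032], [-0.03, 0.028, -0.999]]
ft_force: [0.3, 0.1, -0.9]
grip_width: 0.0001
gripper_force: 0.0
```

move_arm(
  plan=[
    [1.8,1.8,8.0,0.1,-0.7,-0.7,-1],
    [1.2,9.3,8.1,0.2,-2.0,-0.1,-1],
    [0.7,16.8,8.2,0.4,-3.2,0.5,-1],
    [0.2,24.3,8.2,0.6,-4.5,1.1,-1],
    [-0.4,31.7,8.3,0.7,-5.8,1.6,-1],
  ],
)

```text
time_s: 11.25
position: [0.5539, 0.0002, 0.1286]
tool_rot: [[0.182, 0.977, 0.11], [0.844, -0.212, 0.493], [0.505, 0.003, -0.863]]
ft_force: [-1.0, -0.3, -1.0]
grip_width: 0.0005
gripper_force: 0.0
```

move_arm(
  plan=[
    [0,5,0,0.6,0,2.2,-1],
    [0,10,0,1.2,0,4.3,-1],
    [0,10,0,1.2,0,4.3,-1],
  ],
)

```text
time_s: 11.55
position: [0.5594, 0.0316, 0.0945]
tool_rot: [[0.166, 0.977, 0.133], [0.745, -0.213, 0.632], [0.646, -0.006, -0.764]]
ft_force: [1.0, 0.6, 0.3]
grip_width: 0.0001
gripper_force: 0.0
```

```bash
python3 - <<'E'
from rig import env
from plan import *
s=env.observe();p,R=np.array(s['position']),np.array(s['tool_rot'])
print(s['time_s'],s['q'],Rc.T@(p-.037*R[:,2]-c0),(Rc.T@R).round(2),pose((0,.0066,.125,40))[0],p)
rows(p,R,[(0,.042,.083,40,.02)])
E
```

```text
11.55 [-29.09237207  31.54299103  89.19924468  39.28434208  76.91817812
 -32.04395502] [-0.00147844  0.00636813  0.12273654] [[ 0.01  1.   -0.  ]
 [ 0.76 -0.    0.65]
 [ 0.65 -0.01 -0.76]] [0.5609922  0.03140312 0.09665636] [0.55941891 0.03161045 0.09448031]
[[-0.1, -0.1, -0.1, 0.0, 0.1, 1.8, -1], [-0.1, -0.1, -0.2, 0.1, 0.1, 3.6, -1], [-0.2, -0.2, -0.3, 0.1, 0.2, 5.3, -1]]
end [0.5684 0.066  0.0547]
```

Tracking is good. I'll insert under the left flap, then lift.

move_arm(
  plan=[
    [0,0,0,0,0.1,1.8,-1],
    [0,0,0,0,0.1,3.6,-1],
    [0,0,0,0.1,0.2,5.3,-1],
    [0,0,0,0.1,0.2,5.3,-1],
  ],
)

```text
time_s: 11.95
position: [0.5698, 0.0661, 0.0568]
tool_rot: [[0.161, 0.978, 0.134], [0.749, -0.209, 0.628], [0.643, -0.001, -0.766]]
ft_force: [-0.1, 0.6, -0.6]
grip_width: -0.0
gripper_force: 0.0
```

```bash
python3 - <<'E'
from rig import env
from plan import *
s=env.observe();p,R=np.array(s['position']),np.array(s['tool_rot'])
print(s['time_s'],Rc.T@(p-.037*R[:,2]-c0),s['ft_force'],s['joint_efforts'])
rows(p,R,[(0,.048,.12,40,.02),(0,.060,.132,40,.02),(0,.076,.138,22,.02),(0,.089,.140,0,.02),(0,.106,.135,0,.02),(0,.122,.127,0,.02),(0,.133,.116,0,.02),(0,.138,.106,0,.01),(0,.139,.102,0,.01),(0,.139,.102,0)])
E
```

```text
11.95 [0.00135688 0.04239259 0.08517737] [-0.09071684  0.5705321  -0.57769542] [  0.70069833 -47.34558821 -14.7027415    1.62441384   0.65696692
  -0.05256064]
[[-0.0, 0.0, 0.0, 1.3, -0.1, -1.2, -1], [-0.1, 0.0, 0.0, 2.7, -0.1, -2.3, -1], [-0.1, 0.0, 0.0, 4.4, -0.1, -2.5, -1], [-0.1, -6.0, 0.0, 4.5, -0.1, -2.3, -1], [-0.1, -12.0, 0.0, 4.7, -0.1, -2.2, -1]]
[[-0.0, -6.0, 0.0, 0.2, 0.0, 0.1, -1], [-0.0, -13.3, 0.0, 0.1, 0.0, 0.1, -1], [0.0, -20.7, -0.0, 0.1, 0.0, 0.1, -1], [0.0, -28.0, -0.0, 0.1, 0.0, 0.1, -1], [-0.0, -28.0, 0.0, 1.3, 0.0, 1.4, -1]]
[[-0.0, -0.0, 0.0, 1.6, -0.0, 0.8, -1], [-0.0, -0.0, 0.0, 2.7, -0.0, 1.9, -1], [-0.0, -0.0, 0.0, 3.0, 0.0, 2.4, -1], [-0.0, -0.0, 0.0, 3.2, 0.0, 2.9, -1], [-0.0, -0.0, 0.0, 3.3, -0.0, 3.3, -1]]
[[0.0, 0.0, 0.0, 0.0, 0.0, 0.0, -1]]
end [0.5838 0.1376 0.065 ]
```

move_arm(
  plan=[
    [0,0,0,1.3,-0.1,-1.2,-1],
    [0,0,0,2.7,-0.1,-2.3,-1],
    [0,0,0,4.4,-0.1,-2.5,-1],
    [0,-6,0,4.5,-0.1,-2.3,-1],
    [0,-12,0,4.7,-0.1,-2.2,-1],
  ],
)

```text
time_s: 12.45
position: [0.5744, 0.085, 0.1058]
tool_rot: [[0.187, 0.977, 0.102], [0.865, -0.214, 0.454], [0.465, 0.004, -0.885]]
ft_force: [-0.8, -0.3, -0.3]
grip_width: 0.0
gripper_force: 0.3
```

move_arm(
  plan=[
    [0,-6,0,0.2,0,0.1,-1],
    [0,-13.3,0,0.1,0,0.1,-1],
    [0,-20.7,0,0.1,0,0.1,-1],
    [0,-28,0,0.1,0,0.1,-1],
    [0,-28,0,1.3,0,1.4,-1],
  ],
)

```text
time_s: 12.95
position: [0.5789, 0.1055, 0.1005]
tool_rot: [[0.21, 0.978, 0.006], [0.978, -0.21, -0.002], [-0.0, 0.006, -1.0]]
ft_force: [0.7, 0.1, 1.0]
grip_width: 0.0001
gripper_force: 0.3
```

move_arm(
  plan=[
    [0,0,0,1.6,0,0.8,-1],
    [0,0,0,2.7,0,1.9,-1],
    [0,0,0,3.0,0,2.4,-1],
    [0,0,0,3.2,0,2.9,-1],
    [0,0,0,3.3,0,3.3,-1],
  ],
)

```text
time_s: 13.45
position: [0.5845, 0.1361, 0.0643]
tool_rot: [[0.212, 0.977, -0.0], [0.977, -0.212, 0.002], [0.002, -0.0, -1.0]]
ft_force: [-0.2, -0.8, 0.8]
grip_width: -0.0001
gripper_force: 0.2
```

move_arm(
  plan=[
    [0,0,0,0,0,0,-1],
  ],
)

```text
time_s: 13.55
position: [0.5843, 0.1361, 0.0643]
tool_rot: [[0.212, 0.977, -0.0], [0.977, -0.212, 0.002], [0.001, -0.001, -1.0]]
ft_force: [-0.2, -0.5, 0.2]
grip_width: 0.0002
gripper_force: 0.0
```

```bash
python3 look.py; python3 - <<'E'
from rig import env
from plan import *
from h import proj,flap,W
s=env.observe();p,R=np.array(s['position']),np.array(s['tool_rot'])
print(Rc.T@(p-.037*R[:,2]-c0),s['q'])
for n in('scene','side'):
    P=env.get_image(n)
    for a in (3.14,0.1): print(n,a,proj(P,W([flap('sl',a,-.07),flap('sl',a,.07)],*v)).round().tolist())
    np.save(f'{n}_sl.npy',P['color'])
rows(p,R,[(0,.12,.16,0),(0,.06,.18,-10),(0,.01,.16,-30),(0,-.0066,.125,-40),(0,-.042,.084,-40,.02),(0,-.042,.084,-40)])
E
```

```text
scene [([308.6, 257.9, 126.6, 87.9], 0.62)] [[308.2, 275.7]]
side [([347.1, 258.5, 155.0, 117.4], 0.86), ([344.9, 268.6, 75.4, 23.7], 0.34)] [[342.3, 282.7]]
13.85 [0.5846 0.1365 0.0652] [ 0.5 -0.8 -0.4]
[0.00097109 0.13802036 0.10219088] [ 1.81398667 33.3265579  76.98855692  0.08367551 69.61727167 14.00995685]
scene 3.14 [[288.0, 272.0], [247.0, 254.0]]
scene 0.1 [[320.0, 253.0], [279.0, 237.0]]
side 3.14 [[312.0, 200.0], [375.0, 201.0]]
side 0.1 [[311.0, 231.0], [379.0, 232.0]]
[[0.0, -0.0, -0.0, -0.9, -0.0, -2.9, -1], [0.0, -0.1, -0.1, -1.8, -0.1, -5.8, -1], [0.0, -5.1, -0.1, -5.1, -0.1, -6.8, -1], [0.0, -10.1, -0.1, -8.4, -0.1, -7.9, -1], [0.0, -16.8, -0.1, -10.5, -0.1, -7.3, -1]]
[[-0.0, -6.7, -0.0, -1.8, 0.0, 1.1, -1], [-0.0, -13.3, -0.0, -3.7, 0.0, 2.2, -1], [-0.0, -18.3, -0.0, -4.3, 0.0, 4.0, -1], [-0.0, -23.3, -0.0, -4.9, 0.0, 5.8, -1], [-0.0, -23.3, -0.0, -5.6, 0.0, 7.5, -1]]
[[0.0, 0.0, 0.0, -0.0, -0.0, 1.8, -1], [0.0, 0.0, 0.0, -0.1, -0.0, 3.6, -1], [0.0, 0.0, 0.0, -0.1, -0.0, 3.6, -1]]
end [ 0.5408 -0.0626  0.0557]
```

The side outline's top edge moved from row 213 to row 200, matching the predicted level left flap. Now the right flap.

move_arm(
  plan=[
    [0,0,0,-0.9,0,-2.9,-1],
    [0,0,0,-1.8,0,-5.8,-1],
    [0,-5,0,-5.1,0,-6.8,-1],
    [0,-10,0,-8.4,0,-7.9,-1],
    [0,-16.8,0,-10.5,0,-7.3,-1],
  ],
)

```text
time_s: 14.45
position: [0.5632, 0.0313, 0.1408]
tool_rot: [[0.206, 0.977, -0.056], [0.934, -0.214, -0.285], [-0.291, 0.006, -0.957]]
ft_force: [-0.4, 1.0, -0.8]
grip_width: 0.0002
gripper_force: 0.0
```

move_arm(
  plan=[
    [0,-6.7,0,-1.8,0,1.1,-1],
    [0,-13.3,0,-3.7,0,2.2,-1],
    [0,-18.3,0,-4.3,0,4.0,-1],
    [0,-23.3,0,-4.9,0,5.8,-1],
    [0,-23.3,0,-4.9,0,5.8,-1],
  ],
)

```text
time_s: 14.95
position: [0.5473, -0.0279, 0.0933]
tool_rot: [[0.157, 0.978, -0.14], [0.748, -0.211, -0.629], [-0.645, -0.006, -0.764]]
ft_force: [0.4, 0.0, 0.3]
grip_width: -0.0001
gripper_force: 0.0
```

```bash
python3 - <<'E'
from rig import env
from plan import *
s=env.observe();p,R=np.array(s['position']),np.array(s['tool_rot'])
print(s['time_s'],Rc.T@(p-.037*R[:,2]-c0),(Rc.T@R[:,2]).round(3),s['q'],s['ft_force'])
rows(p,R,[(0,-.042,.084,-40,.02),(0,-.042,.084,-40)])
E
```

```text
14.95 [-0.00069113 -0.00657623  0.12162831] [-0.005 -0.645 -0.764] [  3.90233343  36.92893196  77.8119627  -38.72826691  81.15230417
  27.64627293] [0.37917341 0.00653334 0.28342959]
[[-0.1, 0.0, 0.1, -0.1, 0.0, 1.7, -1], [-0.2, 0.1, 0.1, -0.2, 0.1, 3.4, -1], [-0.3, 0.1, 0.2, -0.3, 0.1, 5.2, -1], [-0.3, 0.1, 0.2, -0.3, 0.1, 5.2, -1]]
end [ 0.5408 -0.0626  0.0557]
```

move_arm(
  plan=[
    [0,0,0,-0.1,0,1.7,-1],
    [0,0,0,-0.2,0.1,3.4,-1],
    [0,0,0,-0.3,0.1,5.2,-1],
    [0,0,0,-0.3,0.1,5.2,-1],
  ],
)

```text
time_s: 15.35
position: [0.5421, -0.0639, 0.0583]
tool_rot: [[0.163, 0.977, -0.137], [0.75, -0.213, -0.626], [-0.641, 0.0, -0.767]]
ft_force: [0.6, 0.5, -1.2]
grip_width: 0.0003
gripper_force: 0.2
```

```bash
python3 - <<'E'
from rig import env
from plan import *
s=env.observe();p,R=np.array(s['position']),np.array(s['tool_rot'])
print(s['time_s'],Rc.T@(p-.037*R[:,2]-c0),s['ft_force'])
rows(p,R,[(0,-.048,.12,-40,.02),(0,-.060,.132,-40,.02),(0,-.076,.138,-22,.02),(0,-.089,.140,0,.02),(0,-.106,.135,0,.02),(0,-.122,.127,0,.02),(0,-.133,.116,0,.02),(0,-.138,.106,0,.01),(0,-.139,.102,0,.01),(0,-.139,.102,0)])
E
```

```text
15.35 [ 0.00166386 -0.04306621  0.08670383] [ 0.64381763  0.53262207 -1.15967497]
[[-0.0, -0.1, -0.1, -1.3, -0.1, -1.1, -1], [-0.1, -0.1, -0.1, -2.5, -0.2, -2.2, -1], [-0.1, -0.1, -0.1, -4.2, -0.2, -2.4, -1], [-0.1, 5.9, -0.1, -4.4, -0.2, -2.3, -1], [-0.1, 11.9, -0.1, -4.5, -0.2, -2.1, -1]]
[[0.0, 6.0, -0.0, -0.2, -0.0, 0.1, -1], [0.0, 13.3, 0.0, -0.1, -0.0, 0.1, -1], [-0.0, 20.7, -0.0, -0.1, -0.0, 0.1, -1], [-0.0, 28.0, -0.0, -0.1, -0.0, 0.1, -1], [0.0, 28.0, 0.0, -1.3, -0.0, 1.4, -1]]
[[-0.0, 0.0, 0.0, -1.6, 0.0, 0.8, -1], [-0.0, 0.0, 0.0, -2.7, 0.0, 1.9, -1], [-0.0, 0.0, 0.0, -3.0, -0.0, 2.4, -1], [-0.0, 0.0, 0.0, -3.2, -0.0, 2.9, -1], [-0.0, 0.0, 0.0, -3.3, 0.0, 3.3, -1]]
[[0.0, -0.0, 0.0, 0.0, 0.0, 0.0, -1]]
end [ 0.5254 -0.1342  0.065 ]
```

move_arm(
  plan=[
    [0,0,0,-1.3,-0.1,-1.1,-1],
    [0,0,0,-2.5,-0.2,-2.2,-1],
    [0,0,0,-4.2,-0.2,-2.4,-1],
    [0,5.9,0,-4.4,-0.2,-2.3,-1],
    [0,11.9,0,-4.5,-0.2,-2.1,-1],
  ],
)

```text
time_s: 15.85
position: [0.5367, -0.0831, 0.1061]
tool_rot: [[0.187, 0.978, -0.094], [0.864, -0.21, -0.458], [-0.467, 0.004, -0.884]]
ft_force: [0.1, -0.2, 0.5]
grip_width: 0.0
gripper_force: 0.2
```

move_arm(
  plan=[
    [0,6,0,-0.2,0,0.1,-1],
    [0,13.3,0,-0.1,0,0.1,-1],
    [0,20.7,0,-0.1,0,0.1,-1],
    [0,28,0,-0.1,0,0.1,-1],
    [0,28,0,-1.3,0,1.4,-1],
  ],
)

```text
time_s: 16.35
position: [0.5328, -0.103, 0.1005]
tool_rot: [[0.212, 0.977, 0.007], [0.977, -0.212, -0.001], [0.001, 0.007, -1.0]]
ft_force: [0.5, 0.6, -0.2]
grip_width: -0.0001
gripper_force: 0.3
```

move_arm(
  plan=[
    [0,0,0,-1.6,0,0.8,-1],
    [0,0,0,-2.7,0,1.9,-1],
    [0,0,0,-3.0,0,2.4,-1],
    [0,0,0,-3.2,0,2.9,-1],
    [0,0,0,-3.3,0,3.3,-1],
  ],
)

```text
time_s: 16.85
position: [0.5251, -0.133, 0.0638]
tool_rot: [[0.211, 0.978, -0.0], [0.978, -0.211, -0.002], [-0.002, -0.0, -1.0]]
ft_force: [0.2, 0.4, 0.3]
grip_width: -0.0004
gripper_force: 0.3
```

move_arm(
  plan=[
    [0,0,0,0,0,0,-1],
    [0,0,0,0,0,-3,-1],
    [0,0,0,0,0,-7,-1],
    [0,0,0,0,0,-11,-1],
    [0,0,0,0,0,-14,-1],
  ],
)

```text
time_s: 17.35
position: [0.5254, -0.1328, 0.2071]
tool_rot: [[0.211, 0.978, 0.002], [0.978, -0.211, -0.003], [-0.003, 0.003, -1.0]]
ft_force: [-0.7, 0.0, -0.9]
grip_width: 0.0001
gripper_force: 0.0
```

move_arm(
  plan=[
    [0,0,0,2,-4,0,-1],
    [0,0,0,4,-8,0,-1],
    [0,0,0,6,-12,0,-1],
    [0,0,0,8,-16,0,-1],
    [0,0,0,8,-20,0,-1],
  ],
)

```text
time_s: 17.85
position: [0.345, -0.0107, 0.2041]
tool_rot: [[0.209, 0.978, 0.0], [0.978, -0.209, -0.002], [-0.002, 0.001, -1.0]]
ft_force: [-0.2, 0.2, 0.2]
grip_width: 0.0001
gripper_force: 0.0
```

```bash
python3 look.py; python3 - <<'E'
from rig import env
import cv2,numpy as np
a=env.get_image('scene')['color'][190:310,230:390];b=env.get_image('side')['color'][170:340,250:430]
o=np.zeros((410,800,3),np.uint8);o[:300,:400]=cv2.resize(a,(400,300));o[:378,400:]=cv2.resize(b,(400,378))
cv2.imwrite('pics/c7.png',o[:,:,::-1])
E
```

```text
scene [([312.4, 256.2, 130.8, 85.9], 0.93)] [[307.1, 275.6]]
side [([346.6, 261.6, 159.7, 116.6], 0.71)] [[342.6, 284.0]]
18.15 [ 0.3474 -0.0129  0.2043] [ 0.8 -1.6 -0.4]
```

View pics/c7.png

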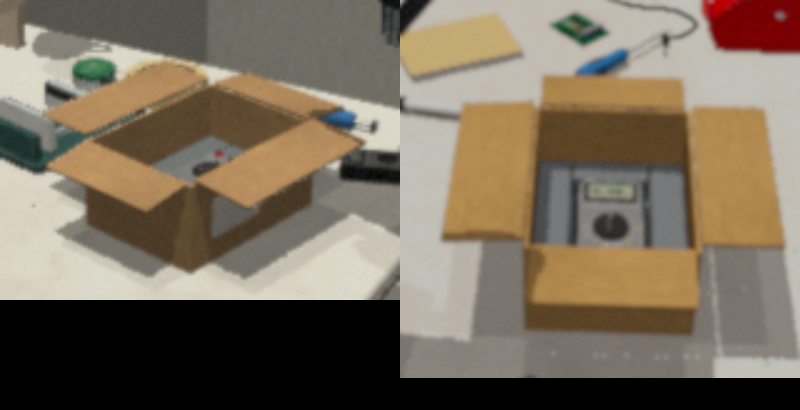

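The crop shows all four flaps out level. The meter lies bare (side crop 610,205), the carton is in place and the arm is clear, so I'll hand it in.

move_arm(
  plan=[
    [0,0,0,0,0,0,-1],
    [0,0,0,0,0,0,-1],
  ],
)

```text
time_s: 18.45
position: [0.3468, -0.0128, 0.2039]
tool_rot: [[0.212, 0.977, -0.001], [0.977, -0.212, -0.002], [-0.002, -0.0, -1.0]]
ft_force: [0.7, -0.2, -0.4]
grip_width: -0.0004
gripper_force: 0.0
```

```bash
python3 -c "
from rig import env
print(env.close_job())"
```

```text
the job is handed in; nothing more can be done
None
```

The job is handed in at 18.45 s of the 64 s allowed: both long flaps were folded back first, then both short ones, all four look level in the last picture, the larger multimeter lies bare, and the carton has not visibly moved.

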